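# Rock test of a pump cover with a straightedge, and pressing its proud plug flush

## Robot

A 6-joint arm with a two-finger parallel gripper is mounted at the origin on the work surface. World frame = base frame: x ahead of the robot, y to its left, z up, the work surface at z = 0. Lengths are in m, angles in rad, forces in N, time in s.
With the tool pointing down it reaches from about 0.275 to 0.725 m from the base axis. Payload 5.6 kg.
Tool frame: the origin (TCP) lies at the very end of the fingers, on their centre line; the grasp point (between the pads) lies 19 mm behind it; z points along the fingers, y is the line along which they close (so a half turn about z gives the same grasp; the last joint's range is limited). The gripper opens to 85 mm and grips with 20 to 120 N. Pads are 22 mm wide; open, the fingers measure 114 mm over their backs; the gripper's body (76 mm by 85 mm) begins 54 mm behind the grasp point. The pads swing forward as they close: fully open they stand 13 mm farther back than shut.
Start: joints at [1.492, 0.255, 0.108, 0, -1.424, -0.285], TCP at [0.196, 0.514, 0.231] pointing down, gripper open.
Joint ranges: [-2.95, 2.95], [-1.21, 1.97], [-1.09, 1.5], [-2.87, 1.71], [-2.94, -0.07], [-3.05, 3.05]. Speed limits (rad/s): [2.57, 2.57, 3.14, 3.14, 3.14, 3.14].

## Interface

Orientations are given as a unit quaternion [x, y, z, w].
In Python, from workcell import manip, camera gives the robot as it stands. Calls block until the motion is done:
- manip.reach(position, orientation): joint-space move of the TCP to a pose.
- manip.servo_line(position, attitude=None, v=0.15): straight line of the TCP; attitude=None keeps the orientation; v is the mean speed in m/s.
- manip.move_j(angles): joint-space move.
- manip.let_go() and manip.gripper_close(squeeze=None): open the fingers fully, or close them until they stop; squeeze is the grip in N (None keeps the last).
- manip.hold(seconds).
- manip.inverse_kinematics(position, orientation): joint angles nearest the present ones, or None.
- manip.sense(): the state.
- camera(name): name is "scene" or "side" or "wrist"; returns a dict with "frame" (420x560x3 uint8, red, green, blue), "range_z" (420x560 float32, m along the optical axis (not along the pixel's ray), 0 where there is no reading), "fx", "fy", "cx", "cy" (pixels), "k1" (the pictures are not rectified: a ray, as slopes to the right and down, at radius r is drawn at 1 + k1 r^2 times it, then the intrinsics apply), "rvec" (rotation vector, rad) and "tvec" (3), from world to camera coordinates, as OpenCV has them. Camera axes: x right, y down, z forward; pixel columns grow to the right and rows downward; lengths in m; the calibration is good to about 2 mm. A picture is of the moment at which its call begins.
A pose or a line that the arm cannot do raises manip.PlanningError and nothing moves.
- manip.job_done(): hands the job in; it is judged then, once.
The state is a dict: "clock": time; "joint_pos": joint angles; "joint_velocities": joint speeds; "tau": joint torques, N m; "tool_pos": TCP position; "eef_rot": TCP orientation; "force": force on the tool from outside, world axes, zero at the start; "moment": the same for the moment, N m; "width": finger opening in m; "grip_force": force on a finger pad.
Only numpy, scipy, OpenCV 4.12 (cv2) and the standard library are available. Lean on these libraries where they do the work, as an engineer would, in place of code of your own. Each camera call takes 0.05 s, during which the arm holds its last target. There are 200 camera calls.

## Task

Lay the straightedge lengthwise across the blue pump cover, centred over the brass plug that stands proud, let go, and feel it rock on the plug by pressing down its red end and then its white end. Then push the plug in flush through the middle of the straightedge, and press the red end and then the white end again to show that it no longer rocks; leave the straightedge lying there. Press only on the straightedge, gently (never more than 25 N onto the cover), never touch the cover or plug with the gripper, and leave everything else alone.

Things in the scene. Friction and masses are not known exactly. Their poses are not given: they have to be found in the camera images.
- cover: Blue cast pump cover, 90 (x) by 250 (y) by 42 mm high, bolted down by an ear on each long side (ears reach 93 mm from the middle, 23 mm high with the bolt). Origin: centre of its underside, on the table top. Its y is its long direction, z up. On top at each end lies a bright steel land, 80 by 30 mm (y = 95 to 125 mm on either side), whose top is the face, 50 mm above the origin; between the lands the casting lies 3 mm or more lower, apart from the plug.
- face (a point): The middle of the cover's face: the point 50 mm above the cover's origin, level with the two lands; axes as the cover.
- plug (a joint): How far the brass plug (32 mm across, upright, in the middle of the cover between the lands) stands above the face, m: 0 is flush, positive proud, negative sunk. It starts 4 to 6 mm proud. A tight fit holds it where it is; it yields at about 7 N (the weight of the straightedge included) (plus about 1 N per 10 mm/s), can be pushed up to 7 mm below flush, and does not come back up. The straightedge alone is too light to move it.
- plug_top (a point): The centre of the plug's top.
- edge_mid (a point): Straightedge: aluminium bar 26 (x) by 270 (y) by 20 mm high with a black grip block 26 wide, 70 long (y) and 20 mm high on the middle of its top, so 40 mm high there and flat-sided 26 mm wide over the full height; 0.24 to 0.44 kg, balanced in the middle. This point: the middle of it, half-way up, 20 mm above its underside. Its y runs along the bar to the red end, z up. It starts lying on the table.
- straightedge: The same straightedge; origin at the centre of its underside.
- end_red (a point): The place to press at the red-painted end: on the bar's top surface (20 mm above its underside), 110 mm from the middle along +y. The outermost 45 mm are painted; when laid centred on the cover this point lies over the middle of a land.
- end_white (a point): The same at the white-painted end, 110 mm from the middle along -y.
- sprayer: Bystander: yellow trigger sprayer bottle, 84 mm across, 225 mm high; origin under its centre.
- grate: Bystander: round steel bucket grate, 200 mm across, 10 mm high, lying flat; origin under its centre.
- mirror: Bystander: inspection mirror with a chrome handle, lying, 265 mm long, 16 mm high; origin under the handle's middle.
- cup: Bystander: clear polycarbonate cup, 80 mm across, 110 mm high, standing; origin under its centre.
- spanner: Bystander: steel spanner, 160 mm long, lying; origin under its middle.
- grease_tin: Bystander: red tin, 72 mm across, 90 mm high; origin under its centre.
- screw_jar: Bystander: glass jar with a steel lid, 64 mm across, 85 mm high; origin under its centre.

How it is judged:
On the way, in this order (a step that is already met when the one before it is completed fails the run):
1. the straightedge lies lengthwise across the cover, centred within 20 mm and 0.12 rad, let go, on the plug still at least 2.5 mm proud (x of edge_mid in the frame of cover between -0.02 and 0.02 m and y of edge_mid in the frame of cover between -0.02 and 0.02 m and angle between the y axis of straightedge and the y axis of cover, either way round below 0.12 rad and contact force between the fingers and straightedge below 0.1 N and linear speed of straightedge below 0.02 m/s and contact force between straightedge and cover above 1 N and value of joint plug above 0.0025 m), for 0.2 s.
2. the red end is pressed (over 2 N, within 45 mm of its mark) and rocks down to the land while the white end lifts (contact force between the fingers and straightedge above 2 N and horizontal distance between the grasp point and end_red below 0.045 m and contact force between straightedge and cover above 3 N and z of end_red in the frame of cover below 0.0725 m and z of end_white in the frame of cover above 0.0755 m and x of edge_mid in the frame of cover between -0.02 and 0.02 m and y of edge_mid in the frame of cover between -0.02 and 0.02 m and angle between the y axis of straightedge and the y axis of cover, either way round below 0.12 rad), for 0.1 s.
3. the white end is pressed likewise and rocks down while the red end lifts (contact force between the fingers and straightedge above 2 N and horizontal distance between the grasp point and end_white below 0.045 m and contact force between straightedge and cover above 3 N and z of end_white in the frame of cover below 0.0725 m and z of end_red in the frame of cover above 0.0755 m and x of edge_mid in the frame of cover between -0.02 and 0.02 m and y of edge_mid in the frame of cover between -0.02 and 0.02 m and angle between the y axis of straightedge and the y axis of cover, either way round below 0.12 rad), for 0.1 s.
4. the plug is pushed flush within 1.5 mm, under the straightedge (x of edge_mid in the frame of cover between -0.02 and 0.02 m and y of edge_mid in the frame of cover between -0.02 and 0.02 m and angle between the y axis of straightedge and the y axis of cover, either way round below 0.12 rad and value of joint plug between -0.0015 and 0.0015 m), for 0.2 s.
5. the red end is pressed again and the white end does not lift (both ends under 3.5 mm above seated) (contact force between the fingers and straightedge above 2 N and horizontal distance between the grasp point and end_red below 0.045 m and contact force between straightedge and cover above 3 N and z of each of end_red, end_white in the frame of cover below 0.0735 m and x of edge_mid in the frame of cover between -0.02 and 0.02 m and y of edge_mid in the frame of cover between -0.02 and 0.02 m and angle between the y axis of straightedge and the y axis of cover, either way round below 0.12 rad), for 0.1 s.
6. the white end is pressed again and the red end does not lift (contact force between the fingers and straightedge above 2 N and horizontal distance between the grasp point and end_white below 0.045 m and contact force between straightedge and cover above 3 N and z of each of end_white, end_red in the frame of cover below 0.0735 m and x of edge_mid in the frame of cover between -0.02 and 0.02 m and y of edge_mid in the frame of cover between -0.02 and 0.02 m and angle between the y axis of straightedge and the y axis of cover, either way round below 0.12 rad), for 0.1 s.
At the end, for the whole second after the job is handed in: The straightedge lies let go and at rest lengthwise across the cover, centred within 20 mm and 0.12 rad, both ends within 3.5 mm of seated on the lands, and the plug is flush within 1.5 mm (all of step 4 and contact force between the fingers and straightedge below 0.1 N and linear speed of straightedge below 0.02 m/s and contact force between straightedge and cover above 1 N and z of each of end_red, end_white in the frame of cover below 0.0735 m); the robot touches nothing.
It fails at once if the straightedge is pressed onto the cover with more than 25 N (contact force between straightedge and cover above 25 N).
It fails at once if the gripper touches the cover or the plug (contact force between the fingers and cover above 1 N).
It fails at once if a bystander is moved more than 30 mm or the cup or sprayer tipped (distance of any of sprayer, grate, mirror, cup, spanner, grease_tin, screw_jar from where it was at the start of the episode above 0.03 m or angle between any of cup, sprayer's own z axis and vertical above 0.4 rad).
It also fails if it takes over 72 s, if anything falls off the work surface, if the arm or the gripper's body presses on something with over 40 N, if the wrist force passes 120 N, or if a joint passes its speed limit or range.

## Working session

There is one attempt and no reset: what is moved stays moved. The work goes in short steps, each a Python script; the robot and the scene stay as the last script left them, time stands still between calls to the robot, and variables do not carry over. Pictures are saved under pics/ and viewed, at most 10 in all, crops included, and the job is handed in when it is done.

```bash
mkdir -p pics; cat > h.py <<'E'
import numpy as np, cv2
from workcell import manip, camera
from scipy.spatial.transform import Rotation as R
def cam(n):
    c=camera(n); c['R']=cv2.Rodrigues(np.array(c['rvec'],float))[0]; c['t']=np.array(c['tvec'],float).ravel(); return c
def save(c,name): cv2.imwrite('pics/'+name,c['frame'][:,:,::-1])
def rays(c,uv):
    uv=np.atleast_2d(np.array(uv,float)); d=np.stack([(uv[:,0]-c['cx'])/c['fx'],(uv[:,1]-c['cy'])/c['fy']],1)
    s=d.copy()
    for _ in range(20): s=d/(1+c['k1']*(s**2).sum(1,keepdims=True))
    return np.c_[s,np.ones(len(s))]
def onplane(c,uv,z):
    d=rays(c,uv)@c['R']; o=-c['R'].T@c['t']
    return o+d*((z-o[2])/d[:,2])[:,None]
def depth(c,uv):
    uv=np.atleast_2d(uv); zz=np.array([c['range_z'][int(round(v)),int(round(u))] for u,v in uv])
    return (rays(c,uv)*zz[:,None]-c['t'])@c['R']
def cloud(c):
    v,u=np.mgrid[0:420,0:560]; uv=np.c_[u.ravel(),v.ravel()]
    return ((rays(c,uv)*c['range_z'].reshape(-1,1)-c['t'])@c['R']).reshape(420,560,3)
def down(a): # tool z down, tool y (closing) along angle a in world
    y=np.array([np.cos(a),np.sin(a),0]); z=np.array([0,0,-1.]); x=np.cross(y,z)
    return R.from_matrix(np.c_[x,y,z]).as_quat()
E
python3 - <<'E'
from h import *
for n in('scene','side'):
    c=cam(n); save(c,n+'.png'); print(n,-c['R'].T@c['t'],c['fx'])
s=manip.sense(); print(s)
E
```

```text
scene [ 1.30680503 -0.88875508  0.99769536] 520.4130096132778
side [0.49569122 0.79531129 0.81451755] 399.68720511401494
{'clock': 0.1, 'joint_pos': array([ 1.49160487e+00,  2.55707924e-01,  1.07109489e-01, -4.07551178e-04,
       -1.42395033e+00, -2.84586217e-01]), 'joint_velocities': array([ 0.00114135, -0.00279017,  0.0038901 ,  0.00366227,  0.00057519,
       -0.00049992]), 'tau': array([-2.12500236e-03, -3.87604630e+01,  2.38476205e+01,  5.37785366e+00,
       -3.75665855e-03,  1.53721825e-06]), 'tool_pos': array([0.19549566, 0.51358415, 0.23046822]), 'eef_rot': array([ 9.83497957e-01, -1.80916997e-01, -1.10667082e-04,  8.92264515e-04]), 'force': array([-0.5129597 ,  0.41867081,  0.07976977]), 'moment': array([-0.03397986,  0.00447658, -0.01913169]), 'grip_force': 0.0, 'width': 0.08550838434076881}
```

View pics/scene.png

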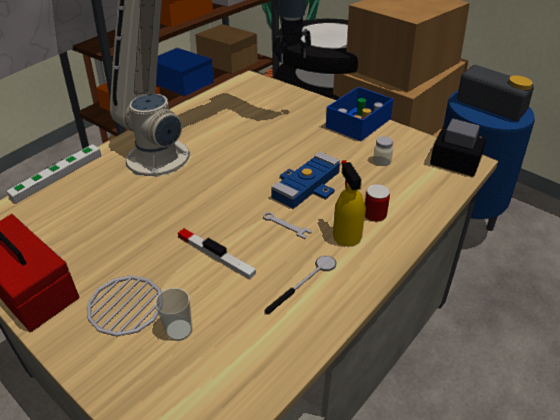

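View pics/side.png

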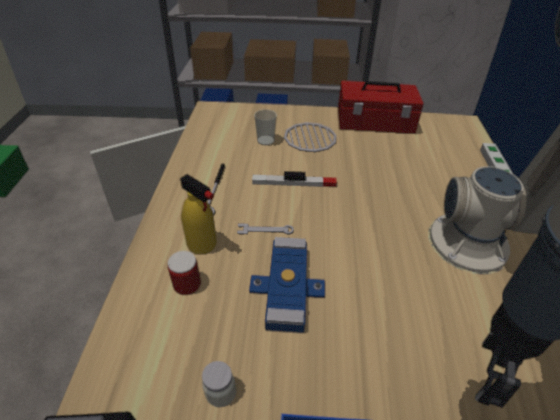

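The scene view shows the straightedge from red (180,234) to white (254,270), and the cover around (305,178). In the side view the bar runs from (336,182) red to (253,180) white, the lands are at (290,243) and (286,317), and the plug is at (288,275).

```bash
python3 - <<'E'
from h import *
np.set_printoptions(precision=4,suppress=True)
c=cam('side'); s=cam('scene')
print('side lands',onplane(c,[[290,243],[286,317]],.05),'plug',onplane(c,[288,274],.055))
print('depth',depth(c,[[290,243],[286,317],[288,274]]))
print('bar side',onplane(c,[[336,182],[253,180]],.02), 'grip',onplane(c,[295,175],.04),depth(c,[295,175]))
print('bar scene',onplane(s,[[180,233],[254,269]],.02),'grip',onplane(s,[215,243],.04))
# clouds
for n,k in(('side',c),('scene',s)):
    P=cloud(k).reshape(-1,3); 
    for nm,a,b,z0,z1 in(('bar',(.2,-.4),(.65,-.02),.012,.035),('grip',(.2,-.4),(.65,-.02),.035,.045),('lands',(.3,.0),(.65,.45),.046,.053)):
        m=(P[:,0]>a[0])&(P[:,0]<b[0])&(P[:,1]>a[1])&(P[:,1]<b[1])&(P[:,2]>z0)&(P[:,2]<z1)
        q=P[m]
        if len(q)>5: print(n,nm,len(q),q.min(0),q.max(0),np.median(q,0),cv2.minAreaRect(q[:,:2].astype(np.float32)))
E
```

```text
side lands [[0.5055 0.0922 0.05  ]
 [0.5027 0.313  0.05  ]] plug [[0.505  0.1975 0.055 ]]
depth [[0.5055 0.0912 0.0489]
 [0.5027 0.3139 0.0514]
 [0.5049 0.1992 0.0572]]
bar side [[ 0.3732 -0.2104  0.02  ]
 [ 0.6375 -0.1965  0.02  ]] grip [[ 0.5048 -0.2087  0.04  ]] [[ 0.5048 -0.2089  0.0398]]
bar scene [[ 0.382  -0.228   0.02  ]
 [ 0.6401 -0.2     0.02  ]] grip [[ 0.5062 -0.208   0.04  ]]
side bar 577 [ 0.3729 -0.3999  0.012 ] [ 0.6421 -0.1964  0.0349] [ 0.5041 -0.208   0.0205] ((0.5095688700675964, -0.29909536242485046), (0.2696681618690491, 0.1989879608154297), 1.4685908555984497)
side grip 128 [ 0.4732 -0.23    0.0355] [ 0.5407 -0.2004  0.045 ] [ 0.5067 -0.2147  0.0404] ((0.5068315863609314, -0.21541832387447357), (0.0670098066329956, 0.028790472075343132), 1.8569388389587402)
side lands 1046 [0.4649 0.0724 0.046 ] [0.5479 0.3244 0.053 ] [0.5056 0.2417 0.0498] ((0.5066168308258057, 0.19828751683235168), (0.08176182210445404, 0.2521483302116394), 0.39066749811172485)
scene bar 708 [ 0.3737 -0.2345  0.0121] [ 0.6456 -0.1973  0.0349] [ 0.5418 -0.22    0.0199] ((0.5095804333686829, -0.21567702293395996), (0.27244552969932556, 0.031810179352760315), 1.635796308517456)
scene grip 189 [ 0.4695 -0.2319  0.0351] [ 0.5453 -0.2011  0.0445] [ 0.5122 -0.2176  0.0402] ((0.5072833299636841, -0.21700213849544525), (0.07525263726711273, 0.02993915043771267), 1.6907249689102173)
scene lands 526 [0.4666 0.0702 0.046 ] [0.6445 0.4499 0.053 ] [0.5135 0.1921 0.0491] ((0.5272607207298279, 0.26842838525772095), (0.4072464108467102, 0.13890975713729858), 75.54316711425781)
```

```bash
python3 - <<'E'
from h import *
np.set_printoptions(precision=3,suppress=True)
d=np.deg2rad
for a in(91.6,-88.4): print(a,manip.inverse_kinematics([.507,-.216,.2],down(d(a))))
for a in(.4,180.4,-179.6): print(a,manip.inverse_kinematics([.506,.198,.2],down(d(a))))
c=cam('side'); P=cloud(c).reshape(-1,3)
m=(P[:,2]>.12)&(P[:,2]<.3)&(P[:,0]>.4)&(P[:,0]<.9)&(P[:,1]<.3); print('sprayer',P[m].min(0),P[m].max(0))
E
```

```text
91.6 [-0.119  0.268  0.047  0.    -1.349 -1.424]
-88.4 [-0.119  0.268  0.047  0.    -1.349  1.717]
0.4 [ 0.661  0.253  0.026  0.    -1.344  2.487]
180.4 [ 0.661  0.253  0.026  0.    -1.344 -0.654]
-179.6 [ 0.661  0.253  0.026  0.    -1.344 -0.654]
sprayer [ 0.4   -1.739  0.12 ] [0.9   0.119 0.263]
```

```bash
python3 - <<'E'
from h import *
np.set_printoptions(precision=3,suppress=True)
d=np.deg2rad
q=down(d(91.6))
manip.servo_line([.196,.514,.29],v=.2)
manip.reach([.507,-.216,.29],q)
manip.servo_line([.507,-.216,.10],v=.2)
manip.servo_line([.507,-.216,.012],v=.08)
manip.gripper_close(30)
s=manip.sense(); print(s['clock'],s['width'],s['grip_force'],s['tool_pos'],s['force'])
manip.servo_line([.507,-.216,.15],v=.15)
manip.reach([.506,-.15,.15],down(d(180.4)))
manip.servo_line([.506,.198,.15],v=.2)
s=manip.sense(); print(s['clock'],s['width'],s['tool_pos'],s['force'])
c=cam('side'); save(c,'side2.png')
E
```

```text
6.4083 0.02496963924138172 30.581358522176743 [ 0.507 -0.216  0.012] [ 0.199 -1.559  2.252]
10.65 0.02539833269620679 [0.506 0.197 0.15 ] [ 0.873  0.641 -3.671]
```

View pics/side2.png

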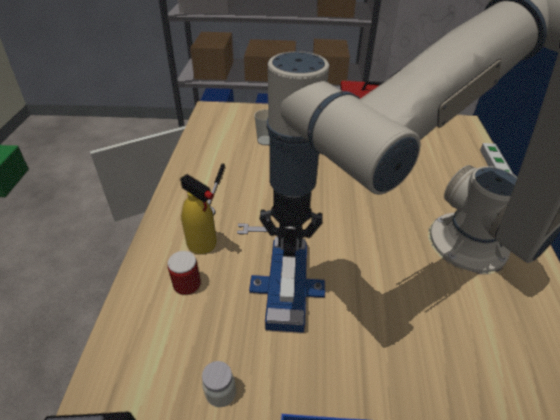

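The bar is held and lined up with the cover, with its white end towards the camera at about (288,298). I'll check the lengthwise offset by depth before laying it down.

```bash
python3 - <<'E'
from h import *
np.set_printoptions(precision=4,suppress=True)
for n in('side','scene'):
    P=cloud(cam(n)).reshape(-1,3)
    m=(abs(P[:,0]-.506)<.05)&(P[:,2]>.148)&(P[:,2]<.166)&(P[:,1]>.24)&(P[:,1]<.4)
    q=P[m]; 
    if len(q)>5: print(n,len(q),q.min(0),q.max(0),np.median(q,0),np.polyfit(q[:,1],q[:,0],1))
E
```

```text
side 506 [0.4905 0.2401 0.1484] [0.5175 0.3356 0.1612] [0.5041 0.2932 0.1579] [-0.0084  0.5066]
scene 127 [0.491  0.2417 0.1481] [0.5229 0.3367 0.1639] [0.5145 0.299  0.159 ] [-0.127   0.5503]
```

```bash
python3 - <<'E'
from h import *
np.set_printoptions(precision=3,suppress=True)
manip.servo_line([.507,.196,.075],v=.1)
manip.hold(.3)
f=lambda:np.mean([(manip.hold(.02),manip.sense()['force'][2])[1] for _ in range(4)])
f0=f(); z=.0715; print('hang',f0)
while z>.0645:
    manip.servo_line([.507,.196,z],v=.02); g=f()-f0
    print(round(z,4),round(g,2),end='; ')
    if g>1.2: break
    z-=.0005
manip.let_go(); manip.hold(.2)
s=manip.sense(); print(s['clock'],s['tool_pos'],s['force'],s['width'])
c=cam('wrist'); 
manip.servo_line([.507,.196,.16],v=.2)
c=cam('side'); save(c,'side3.png')
for n in('side','scene'):
    P=cloud(cam(n)).reshape(-1,3)
    m=(abs(P[:,0]-.506)<.04)&(P[:,2]>.062)&(P[:,2]<.09)&(P[:,1]>.25)&(P[:,1]<.4)
    q=P[m]; print(n,len(q),q.min(0),q.max(0),np.median(q,0),np.polyfit(q[:,1],q[:,2],1))
    m=(abs(P[:,0]-.506)<.04)&(P[:,2]>.062)&(P[:,2]<.09)&(P[:,1]>.0)&(P[:,1]<.15)
    q=P[m]; len(q)>5 and print(n,len(q),q.min(0),q.max(0),np.median(q,0))
print(manip.sense()['clock'])
E
```

```text
hang -4.533151292701702
0.0715 0.33; 0.071 0.21; 0.0705 0.39; 0.07 0.56; 0.0695 0.31; 0.069 0.68; 0.0685 0.72; 0.068 0.52; 0.0675 0.7; 0.067 0.71; 0.0665 5.91; 16.4333 [0.507 0.196 0.067] [ 0.588  0.334 -0.724] 0.08524735610203936
side 421 [0.491 0.25  0.062] [0.518 0.334 0.079] [0.505 0.298 0.076] [-0.021  0.081]
side 259 [0.494 0.061 0.072] [0.521 0.145 0.08 ] [0.507 0.105 0.075]
scene 165 [0.494 0.25  0.062] [0.524 0.341 0.083] [0.513 0.293 0.075] [0.007 0.072]
scene 235 [0.493 0.06  0.062] [0.524 0.147 0.081] [0.513 0.099 0.074]
17.25
```

View pics/side3.png

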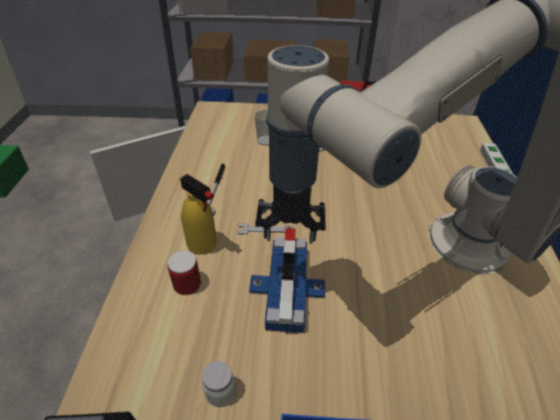

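```bash
cat >> h.py <<'E'
def force(): return np.mean([(manip.hold(.02),manip.sense()['force'][2])[1] for _ in range(4)])
def press(x,y,z0,zmin,F,step=.0003,up=.13):
    manip.servo_line([x,y,up],v=.2); manip.servo_line([x,y,z0],v=.1); manip.hold(.25)
    f0=force(); z=z0; log=[]
    while z>zmin:
        z-=step; manip.servo_line([x,y,z],v=.02); g=force()-f0; log.append((round(z*1e3,1),round(g,1)))
        if g>F: break
    manip.hold(.35); g2=force()-f0
    print('press',x,y,'f0 %.2f'%f0,log[-14:],'held %.1f'%g2,manip.sense()['clock'])
    manip.servo_line([x,y,z0],v=.05)
    return g2
def ends():
    P=cloud(cam('side')).reshape(-1,3)
    for y in(.075,.32):
        m=(abs(P[:,0]-.506)<.025)&(P[:,2]>.06)&(P[:,2]<.095)&(abs(P[:,1]-y)<.01); q=P[m]
        print('end y',y,len(q),np.median(q,0).round(4))
E
python3 - <<'E'
from h import *
manip.gripper_close(20)
press(.507,.088,.079,.067,3.2)
manip.servo_line([.507,.088,.13],v=.2)
ends(); print(manip.sense()['clock'])
E
```

```text
press 0.507 0.088 f0 0.31 [(74.5, np.float64(0.5)), (74.2, np.float64(0.2)), (73.9, np.float64(0.3)), (73.6, np.float64(0.2)), (73.3, np.float64(0.8)), (73.0, np.float64(0.4)), (72.7, np.float64(0.6)), (72.4, np.float64(0.5)), (72.1, np.float64(0.1)), (71.8, np.float64(0.5)), (71.5, np.float64(0.5)), (71.2, np.float64(0.6)), (70.9, np.float64(0.8)), (70.6, np.float64(3.9))] held 5.2 28.9833
end y 0.075 56 [0.5085 0.0754 0.0758]
end y 0.32 98 [0.504  0.3207 0.0757]
29.7583
```

Red end rocked down to about 70.6 mm and held 5.2 N; the plug is still about 5 mm proud. Next is the white end, with a faster approach.

```bash
python3 - <<'E'
import re
s=open('h.py').read()
s=s.replace("def press(x,y,z0,zmin,F,step=.0003,up=.13):","def press(x,y,z0,z1,zmin,F,step=.0003,up=.13):").replace("f0=force(); z=z0; log=[]","f0=force(); z=z1; log=[]; manip.servo_line([x,y,z1],v=.03)")
open('h.py','w').write(s)
E
python3 - <<'E'
from h import *
press(.505,.308,.079,.0718,.067,3.2)
manip.servo_line([.505,.308,.13],v=.2)
ends(); print(manip.sense()['clock'])
E
```

```text
press 0.505 0.308 f0 -0.07 [(71.5, np.float64(0.7)), (71.2, np.float64(0.9)), (70.9, np.float64(1.7)), (70.6, np.float64(3.5))] held 5.3 34.0583
end y 0.075 0 [nan nan nan]
end y 0.32 105 [0.5026 0.3198 0.0753]
34.8333
  return _methods._mean(a, axis=axis, dtype=dtype,
  ret = um.true_divide(
```

```bash
python3 - <<'E'
from h import *
press(.506,.198,.099,.0938,.0875,8.5)
manip.servo_line([.506,.198,.13],v=.2)
ends(); print(manip.sense()['clock'])
E
```

```text
press 0.506 0.198 f0 0.21 [(93.2, np.float64(2.3)), (92.9, np.float64(1.8)), (92.6, np.float64(2.0)), (92.3, np.float64(1.8)), (92.0, np.float64(1.2)), (91.7, np.float64(1.5)), (91.4, np.float64(1.5)), (91.1, np.float64(1.8)), (90.8, np.float64(2.1)), (90.5, np.float64(1.4)), (90.2, np.float64(2.2)), (89.9, np.float64(4.6)), (89.6, np.float64(6.6)), (89.3, np.float64(8.7))] held 8.3 41.8
end y 0.075 4 [0.508  0.0826 0.071 ]
end y 0.32 106 [0.503  0.3201 0.0712]
42.5
```

The force stayed flat, then rose steeply from 90.2 mm, so the plug is flush and the bar is seated on both lands. Now the repeat presses.

```bash
python3 - <<'E'
from h import *
press(.507,.088,.076,.0708,.067,4)
manip.servo_line([.507,.088,.13],v=.2)
press(.505,.308,.076,.0708,.067,4)
manip.servo_line([.505,.308,.13],v=.2)
manip.servo_line([.42,.308,.25],v=.2)
ends(); c=cam('side'); save(c,'side4.png'); print(manip.sense()['clock'])
E
```

```text
press 0.507 0.088 f0 -0.32 [(70.5, np.float64(0.4)), (70.2, np.float64(0.3)), (69.9, np.float64(2.7)), (69.6, np.float64(6.0))] held 5.5 46.2167
press 0.505 0.308 f0 -0.44 [(70.5, np.float64(1.0)), (70.2, np.float64(0.3)), (69.9, np.float64(2.7)), (69.6, np.float64(5.3))] held 5.7 51.175
end y 0.075 62 [0.5093 0.0753 0.0711]
end y 0.32 102 [0.5027 0.3205 0.0712]
52.85
```

View pics/side4.png

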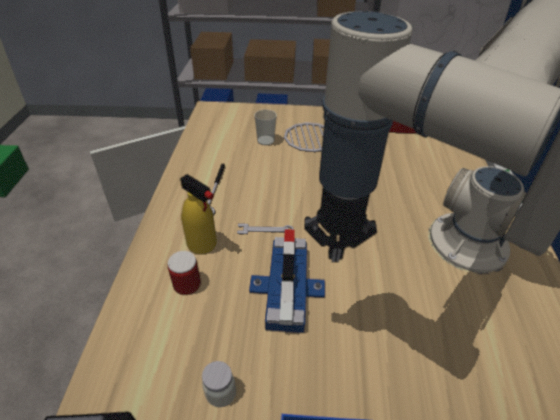

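The bar lies seated and centred on the cover, from (290,235) to (286,318), and the gripper is clear of it.

```bash
python3 -c "
from workcell import manip
print(manip.job_done())"
```

```text
the job is handed in; nothing more can be done
None
```

Job handed in at about 53 s: the straightedge rocked on the proud plug at both ends, the plug was pushed flush, neither end rocked when pressed again, and the straightedge was left lying centred on the cover (my sensor and camera readings; no verdict was returned).

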